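# Sweep a stray slug along a seal channel with a stylus

## Robot

A 6-joint arm with a two-finger parallel gripper is mounted at the origin on a cart in front of the work surface, level with it; the furniture and walls round the work are solid. World frame = base frame: x ahead of the robot, y to its left, z up, the work surface at z = 0. Lengths are in mm, angles in rad, forces in N, time in s.
With the tool pointing down it reaches from about 250 to 850 mm from the base axis. Payload 12.5 kg.
Tool frame: the origin (TCP) lies on the centre line of the jaws, within the pads' length; the fingertips stand ahead of it and the grasp point (between the pads) lies 8 mm behind it (env.tcp_to_tips is the z of the fingertips in the tool frame, in mm); z points along the fingers, y is the line along which they close (so a half turn about z gives the same grasp; the last joint's range is limited). The gripper opens to 93 mm and grips with 3 to 60 N. Pads are 15 mm wide; open, the fingers measure 128 mm over their backs; the gripper's body (75 mm by 188 mm) begins 65 mm behind the grasp point.
Start: joints at [-1.333, 0.351, 1.652, -0, 1.139, -0.085], TCP at [174.492, -521.572, 229.633] pointing down, gripper open.
Joint ranges: [-2.75, 2.75], [-0.79, 2.1], [0.01, 2.65], [-1.57, 4.71], [0.07, 3.14], [-2.87, 2.87]. Speed limits (rad/s): [2.22, 2.22, 2.79, 3.14, 3.14, 3.14].

## Interface

Orientations are given as a 3x3 rotation matrix whose columns are the frame's x, y, z axes.
In Python, from station import env, cams gives the robot as it stands.
- The arm moves only by the tool arm_command, never from a script. Its argument "steps" is text: rows parted by semicolons, each of 7 numbers parted by spaces: the shift along the tool's x, y, z in mm, then the turn, a rotation vector about the tool's x, y, z in units of 6 degrees (1.0 is 6 degrees), then the opening, from -1 (shut) to 1 (fully open). A call has 1 to 20 rows; each row shifts and turns the commanded pose from where the row before left it, along the tool's axes as they then stand; what a row does not reach is not made up. A row lasts 1/12 s, in which the tool goes at most 41.7 mm and 7.16 degrees, less where a joint would pass 70% of its speed; a pose out of reach is approached as far as the arm can. A call with a gripper value outside its range is refused whole. The fingers move at their own pace and stop on an object; "squeeze" is the grip in N (left out, the last holds). Time passes only in rows, so rows that do not move let the fingers close. It gives the time, the measured TCP pose, the force, the opening and the grip force at its end, in the units of the state.
- env.observe(): the state, without advancing time (a new reading comes with each control period).
- cams.grab_frame(name): name is "side" or "top"; returns a dict with "image" (420x560x3 uint8, red, green, blue), "camera_matrix" (3x3 intrinsics, pixels), "rvec" (rotation vector, rad) and "tvec" (3), from world to camera coordinates, as OpenCV has them. Camera axes: x right, y down, z forward; pixel columns grow to the right and rows downward; lengths in mm; the calibration is good to about 2 mm. A picture is of the moment at which its call begins. There is no depth.
- env.hand_in(): hands the job in; it is judged then, once.
The state is a dict: "t": time; "joint_pos": joint angles; "joint_vel": joint speeds; "joint_torque": joint torques, N m; "position": TCP position; "eef_rot": TCP orientation; "wrist_force": force on the tool from outside, world axes, zero at the start; "wrist_torque": the same for the moment, N m; "gripper_width": opening from 0.0 (shut) to 1.0 (fully open); "gripper_force": force on a finger pad.
Only numpy, scipy, OpenCV 4.12 (cv2) and the standard library are available. Lean on these libraries where they do the work, as an engineer would, in place of code of your own. Each camera call takes 0.05 s, during which the arm holds its last target. There are 200 camera calls.

## Task

A small brass slug has fallen into the seal channel of the grey cover plate. Take the orange-handled stylus from its stand and, with its tip down in the channel behind the slug, push the slug gently and slowly (about 3 cm a second) along the channel and round the bend until it drops into the well at the open end, in one pass without lifting the tip out on the way. Then hang the stylus back in the fork of its stand, let go of it, and leave the pot, timer and vial where they are.

Things in the scene. Friction and masses are not known exactly. Their poses are not given: they have to be found in the camera images.
- cover_plate: Fixed level grey painted plate 220 x 220 x 18 mm; origin at the centre of its underside, z up. On its top two bright aluminium lips (5 mm thick, 16 mm high, top at z = 34 mm) bound an L-shaped channel 28 mm wide inside, floor at z = 18 mm: a first straight along plate x = -65 mm, a bend, a second straight along y = -65 mm. A round glass port, 80 mm across, top at z = 23 mm, lies at (30, 40) mm.
- channel_start (a point): On the floor and centreline of the channel, 15 mm from its closed end wall: (-65, 80, 18) mm in the plate's frame; free space for the tip behind the slug. The first straight runs from here along plate -y to (-65, -20) mm. Axes as the plate.
- bend_centre (a point): Centre of the channel's quarter bend: (-20, -20, 18) mm in the plate's frame. The centreline has radius 45 mm about it, from (-65, -20) to (-20, -65) mm; then the second straight runs along plate +x to the channel's end.
- channel_end (a point): End of the channel's floor, on the centreline, at the well's near edge: (45, -65, 18) mm in the plate's frame.
- well (a point): Centre of the floor of the clean-out well at the end of the channel: (66, -65, 10) mm in the plate's frame. The well is 42 mm (plate x) by 34 mm (plate y), its floor 8 mm below the channel floor; lips stand round its other three sides.
- slug: Loose polished brass disc 24 mm across, 12 mm high, 45 g, lying flat in the first straight of the channel, its centre at plate y = 0 to 38 mm; origin at the centre of its underside.
- stylus: Loose round stylus hanging upright in its stand, 60 g; axis z, up. Origin: centre of the underside of its dark collar (40 mm across, 5 mm thick). Above it an orange round handle 18 mm across, z = 5 to 65 mm (grip near z = 40 mm); below it a steel shank 8 mm across, ending in a blunt cylindrical tip 14 mm across, z = -59 to -75 mm.
- stylus_tip (a point): Centre of the flat end of the stylus's tip, 75 mm below the stylus's origin.
- stylus_stand: Fixed stand: black foot 76 x 76 x 10 mm, blue column at its back (+x) and a level blue fork, top at z = 100 mm. The fork's slot is 20 mm wide, open to the stand's -x, from x = -32 to x = 12 mm; its arms are 15 mm wide, 6 mm thick. The stylus's shank hangs in the slot, its collar on the arms. Origin: centre of the foot's underside, z up.
- rest (a point): Where the stylus's origin is when it hangs in the fork: (0, 0, 100) mm in the stand's frame. Axes as the stand.
- sample_pot: Loose white pot with a teal cap, 55 mm across, 88 mm high, bystander; origin at the centre of its underside.
- timer: Loose white round bench timer, 66 mm across, 24 mm high, bystander; origin at the centre of its underside.
- vial: Loose vial with a black cap, 27 mm across, 60 mm high, bystander; origin at the centre of its underside.
Not all that is in view belongs to the job. What is shaped like the stylus but blue or red is not meant.

How it is judged:
By the outcome, as a careful person would: the job done as asked, in the order asked, and still so for the second after the job is handed in, with the robot touching nothing.
It also fails if it takes over 72 s, if anything falls off the work surface, if the arm or the gripper's body presses on something with over 40 N, if the wrist force passes 120 N, or if a joint passes its speed limit or range.

## Working session

There is one attempt and no reset: what is moved stays moved. The work goes in short steps, Python scripts to look and compute and a tool call to move; the robot and the scene stay as the last step left them, time stands still between calls to the robot, and variables do not carry over. Pictures are saved under pics/ and viewed, at most 10 in all, crops included, and the job is handed in when it is done.

Besides the shell and the picture viewer there is one more tool, called after "Call:" by a JSON object that holds its "api" and its "payload", one argument or row to a line. arm_command: Moves the arm, as the interface text tells. Its arguments: {"type":"object","properties":{"steps":{"type":"string"},"squeeze":{"type":"number"}},"required":["steps"]}

```bash
ls; mkdir -p pics; python3 - <<'E'
from station import env,cams
import cv2
for n in("side","top"):
    f=cams.grab_frame(n); cv2.imwrite(f"pics/{n}0.png",f["image"][:,:,::-1]); print(n,f["camera_matrix"].tolist(),f["rvec"],f["tvec"])
s=env.observe(); print(s["t"],s["position"],s["eef_rot"],env.tcp_to_tips,s["gripper_width"])
E
```

```text
pics
side [[417.97177290973536, 0.0, 286.4827470406112], [0.0, 417.97177290973536, 210.55004351493704], [0.0, 0.0, 1.0]] [ 0.53921576 -2.49572023  1.42275329] [593.98148332 185.83896608 884.00670034]
top [[387.1270990208535, 0.0, 276.65022623881], [0.0, 387.1270990208535, 207.17560414030902], [0.0, 0.0, 1.0]] [ 2.18499362 -2.22084265  0.06639888] [  28.89581797  630.12534886 1268.63046778]
0.1 [ 174.43566725 -521.31081444  229.16561189] [[ 9.48363903e-01  3.17184282e-01 -1.97969334e-04]
 [ 3.17184318e-01 -9.48363391e-01  9.93293882e-04]
 [ 1.27310338e-04 -1.00479683e-03 -9.99999487e-01]] 11.0 1.0027359882780331
```

View pics/side0.png

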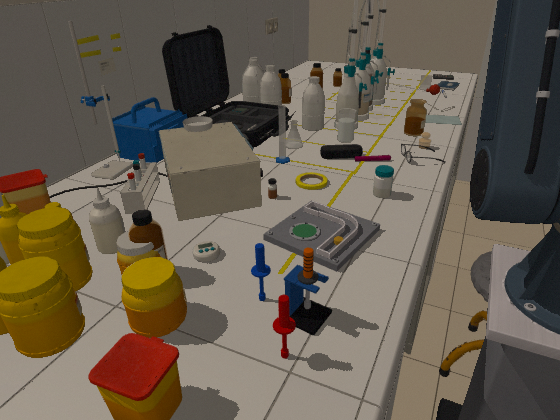

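View pics/top0.png

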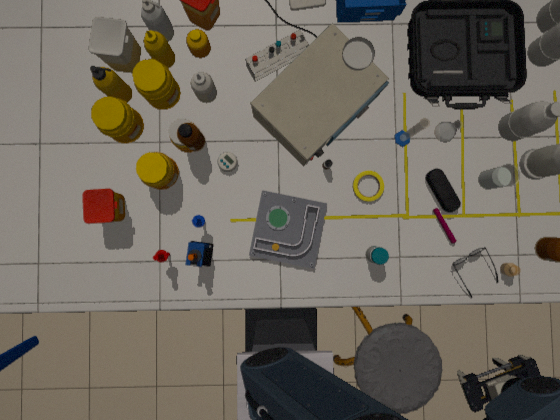

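Candidates: orange-handled stylus at side (308,265)/top (192,257); blue lookalike at side (260,258)/top (198,221); red lookalike at side (284,315)/top (161,256). I choose the orange one, hanging in the blue fork. The plate is at top (288,229), the brass slug at about top (275,247). Now a close crop.

```bash
python3 - <<'E'
import cv2,numpy as np
t=cv2.imread("pics/top0.png")[180:280,140:340]; s=cv2.imread("pics/side0.png")[195:345,235:385]
a=cv2.resize(t,None,fx=4,fy=4,interpolation=cv2.INTER_CUBIC); b=cv2.resize(s,None,fx=4,fy=4,interpolation=cv2.INTER_CUBIC)
cv2.imwrite("pics/topc.png",a); cv2.imwrite("pics/sidec.png",b)
E
```

```text
(no output)
```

View pics/topc.png

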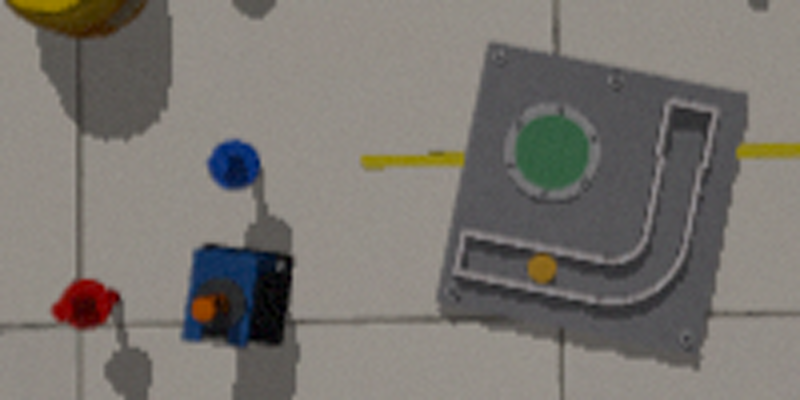

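View pics/sidec.png

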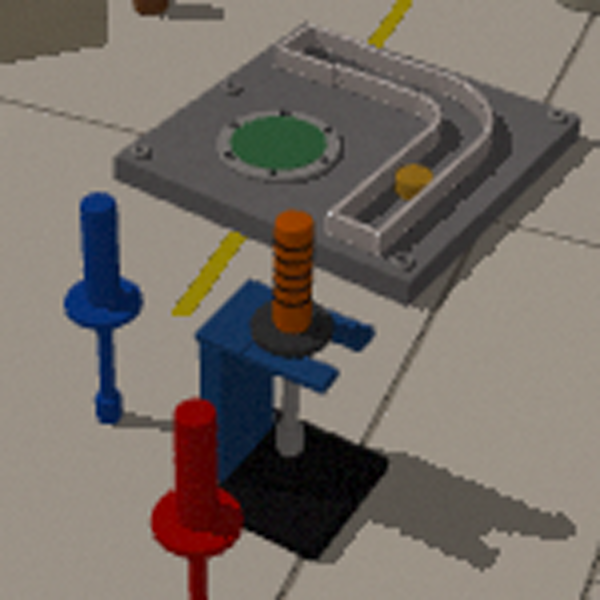

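The crops confirm the orange handle (top crop (205,307), side crop (293,270)) with its dark collar in the blue fork, which opens towards the plate. The slug is at top crop (542,268), in the channel's left leg. The closed end is at left (460,255) and the well at upper right (690,118), so plate +x points up in the image and +y points left.

```bash
cat > h.py <<'E'
import cv2,numpy as np
from station import env,cams
K={}
def load(n,img=None):
    f=cams.grab_frame(n); R=cv2.Rodrigues(np.array(f["rvec"]))[0]; return f["image"],np.array(f["camera_matrix"]),R,np.array(f["tvec"]).ravel()
def ray(c,p):
    _,k,R,t=c; d=R.T@np.linalg.inv(k)@np.array([p[0],p[1],1.]); return -R.T@t,d/np.linalg.norm(d)
def plane(c,p,z):
    o,d=ray(c,p); return o+d*(z-o[2])/d[2]
def tri(c1,p1,c2,p2):
    o1,d1=ray(c1,p1);o2,d2=ray(c2,p2)
    s=np.linalg.lstsq(np.c_[d1,-d2],o2-o1,rcond=None)[0]; a=o1+s[0]*d1;b=o2+s[1]*d2
    return (a+b)/2,np.linalg.norm(a-b)
def proj(c,P):
    q=c[2]@np.array(P)+c[3]; q=c[1]@q; return q[:2]/q[2]
def blob(c,box,lo,hi):
    x0,x1,y0,y1=box; h=cv2.cvtColor(c[0],cv2.COLOR_RGB2HSV)[y0:y1,x0:x1]
    m=cv2.inRange(h,lo,hi); n,l,s,ce=cv2.connectedComponentsWithStats(m)
    i=1+np.argmax(s[1:,4]); return ce[i]+[x0,y0],s[i]+np.array([x0,y0,0,0,0]),m
E
python3 - <<'E'
from h import *
T=load("top");S=load("side"); np.set_printoptions(precision=1,suppress=True)
# stylus
ot=blob(T,(180,215,240,275),(3,150,80),(20,255,255)); os_=blob(S,(295,325,240,290),(3,150,60),(20,255,255))
print("orange",ot[0],ot[1],os_[0],os_[1]); print("tri",tri(T,ot[0],S,os_[0]))
# top of handle at z=165 from the side bbox top row centre; axis ray at z=135 (mid)
print("side@135",plane(S,os_[0],135),"top@163",plane(T,ot[0],163))
# green port z 23
gt=blob(T,(250,330,180,260),(45,60,40),(90,255,255)); gs=blob(S,(270,340,215,245),(45,60,40),(90,255,255))
print("port",plane(T,gt[0],23),plane(S,gs[0],23),tri(T,gt[0],S,gs[0]))
# slug z=30 top
st=blob(T,(262,290,240,256),(12,120,80),(30,255,255)); ss=blob(S,(325,350,230,250),(12,120,80),(30,255,255))
print("slug",st[0],st[1],plane(T,st[0],28),plane(S,ss[0],25))
# plate corners
g=cv2.cvtColor(T[0],cv2.COLOR_RGB2GRAY)
c0=np.array([[490,42],[748,95],[698,366],[440,308]],float)/4+[140,180]-.4
c=cv2.cornerSubPix(g,c0.astype(np.float32).reshape(-1,1,2),(3,3),(-1,-1),(cv2.TERM_CRITERIA_EPS+cv2.TERM_CRITERIA_MAX_ITER,50,.01)).reshape(-1,2)
for a,b in zip(c0,c): print(a,b,plane(T,a,18),plane(T,b,18))
W=np.array([plane(T,b,18)[:2] for b in c]); M=np.array([[110,110],[110,-110],[-110,-110],[-110,110.]])
A=cv2.estimateAffinePartial2D(M,W)[0]; print(A, np.hypot(A[0,0],A[1,0]),np.degrees(np.arctan2(A[1,0],A[0,0])))
print("port pred",A@[30,40,1])
g2=cv2.cvtColor(S[0],cv2.COLOR_RGB2GRAY)
E
```

```text
orange [190.6 256.4] [188 254   6   6  33] [307.6 262.3] [303 247  10  32 235]
tri (array([482.2, 278. , 139.7]), np.float64(0.2852714134157394))
side@135 [484.3 272.3 135. ] top@163 [484.1 273.1 163. ]
port [596.2  16.4  23. ] [595.9  15.6  23. ] (array([595.9,  16.3,  23.4]), np.float64(0.5679278309757102))
slug [275.  246.5] [272 243   7   8  44] [501.4  26.3  28. ] [503.5  23.2  25. ]
[262.1 190.1] [261.9 189.8] [687.8  65.9  18. ] [688.9  66.5  18. ]
[326.6 203.3] [326.4 202.8] [ 640.4 -147.1   18. ] [ 642.2 -146.4   18. ]
[314.1 271.1] [314.3 272.2] [ 418.2 -100.9   18. ] [ 414.4 -101.4   18. ]
[249.6 256.6] [249.6 259.6] [469.3 110.2  18. ] [459.5 110.3  18. ]
[[  1.    0.2 559.1]
 [ -0.2   1.  -16.6]] 0.9909642126728325 -12.369693155022611
port pred [596.6  15.7]
```

```bash
python3 - <<'E'
from h import *
np.set_printoptions(precision=2,suppress=True)
T=load("top"); g=cv2.cvtColor(T[0],cv2.COLOR_RGB2GRAY).astype(float)
th=np.radians(-12.)
def pose(th,port): 
    R=np.array([[np.cos(th),-np.sin(th)],[np.sin(th),np.cos(th)]]); return R,port-R@[30,40]
port=np.array([596,16.]); R,t=pose(th,port); print("origin",t)
ys,xs=np.mgrid[185:275,245:330]; P=np.array([plane(T,(x,y),34)[:2] for x,y in zip(xs.ravel(),ys.ravel())]); v=g[185:275,245:330].ravel()
for it in range(3):
    L=(P-t)@R   # plate coords
    res={}
    for nm,ax,lo,hi,c in [("x-81.5",0,-10,85,-81.5),("x-48.5",0,-10,85,-48.5),("y-81.5",1,-10,75,-81.5),("y-48.5",1,-10,75,-48.5)]:
        s=(L[:,1-ax]>lo)&(L[:,1-ax]<hi)&(abs(L[:,ax]-c)<8); w=np.clip(v[s]-115,0,None)
        q=np.polyfit(L[s,1-ax],L[s,ax],1,w=np.sqrt(w)); res[nm]=(np.polyval(q,(lo+hi)/2)-c,np.degrees(np.arctan(q[0])))
    print(it,{k:np.round(a,2) for k,a in res.items()})
    dx=(res["x-81.5"][0]+res["x-48.5"][0])/2; dy=(res["y-81.5"][0]+res["y-48.5"][0])/2
    t=t+R@[dx,dy]
    rot=np.mean([-res["x-81.5"][1],-res["x-48.5"][1],res["y-81.5"][1],res["y-48.5"][1]])
    th+=np.radians(rot); R2=pose(th,port)[0]; pv=t+R@[-65,0]; t=pv-R2@[-65,0]; R=R2
print("th",np.degrees(th),"t",t,"port pred",R@[30,40]+t)
for n,p in [("start",(-65,80)),("bend0",(-65,-20)),("bendc",(-20,-20)),("bend1",(-20,-65)),("end",(45,-65))]: print(n,R@p+t)
print("slug plate",R.T@(np.array([502,25.])-t))
np.savez("plate.npz",R=R,t=t)
E
```

```text
origin [558.34 -16.89]
0 {'x-81.5': array([-0.03,  0.22]), 'x-48.5': array([-0.1 ,  0.28]), 'y-81.5': array([-0.69, -2.95]), 'y-48.5': array([1.89, 2.42])}
1 {'x-81.5': array([-0.13, -0.04]), 'x-48.5': array([-0.2 ,  0.03]), 'y-81.5': array([-0.84, -2.69]), 'y-48.5': array([1.76, 2.81])}
2 {'x-81.5': array([0.05, 0.04]), 'x-48.5': array([-0.03,  0.12]), 'y-81.5': array([-1.35, -2.72]), 'y-48.5': array([1.23, 2.78])}
th -12.248859597439834 t [558.27 -16.14] port pred [596.08  16.59]
start [511.73  75.83]
bend0 [490.51 -21.89]
bendc [534.49 -31.44]
bend1 [524.94 -75.42]
end [588.46 -89.21]
slug plate [-63.72  28.26]
```

Call:
{"api": "arm_command", "payload": {
  "steps": "19.5 -23.4 0 0 0 0 1;19.5 -23.4 0 0 0 0 1;19.5 -23.4 0 0 0 0 1;19.5 -23.4 0 0 0 0 1;19.5 -23.4 0 0 0 0 1;19.5 -23.4 0 0 0 0 1;19.5 -23.4 0 0 0 0 1;19.5 -23.4 0 0 0 0 1;19.5 -23.4 0 0 0 0 1;19.5 -23.4 0 0 0 0 1;19.5 -23.4 0 0 0 0 1;19.5 -23.4 0 0 0 0 1;19.5 -23.4 0 0 0 0 1;19.5 -23.4 0 0 0 0 1;19.5 -23.4 0 0 0 0 1;19.5 -23.4 0 0 0 0 1;19.5 -23.4 0 0 0 0 1;19.5 -23.4 0 0 0 0 1;19.5 -23.4 0 0 0 0 1;19.5 -23.4 0 0 0 0 1"
}}

```text
t: 1.92
position: [396.1, 47.6, 229.7]
eef_rot: [[0.948, 0.317, 0.0], [0.317, -0.948, -0.0], [0.0, 0.0, -1.0]]
wrist_force: [1.6, -0.9, 0.8]
gripper_width: 1.0
gripper_force: 0.0
```

Call:
{"api": "arm_command", "payload": {
  "steps": "19.3 -23.2 0 0 0 0 1;19.3 -23.2 0 0 0 0 1;19.3 -23.2 0 0 0 0 1;19.3 -23.2 0 0 0 0 1;19.3 -23.2 0 0 0 0 1;19.3 -23.2 0 0 0 0 1;19.3 -23.2 0 0 0 0 1;19.3 -23.2 0 0 0 0 1;0 0 0 0 0 -1 1;0 0 0 0 0 -1 1;0 0 0 0 0 -1 1;0 0 0 0 0 -1 1;0 0 0 0 0 -1 1;0 0 0 0 0 -1 1;0 0 0 0 0 -1 1;0 0 0 0 0 -1 1;0 0 0 0 0 -1 1;0 0 0 0 0 -1 1;0 0 0 0 0 -1 1;0 0 0 0 0 -1 1"
}}

```text
t: 3.58
position: [483.4, 270.9, 229.5]
eef_rot: [[-0.014, 1.0, -0.0], [1.0, 0.014, -0.0], [-0.0, -0.0, -1.0]]
wrist_force: [-0.4, 0.5, -0.8]
gripper_width: 1.0
gripper_force: 0.0
```

Call:
{"api": "arm_command", "payload": {
  "steps": "0 0 0 0 0 -1 1;0 0 0 0 0 -1 1;0 0 0 0 0 -1 1;0 0 0 0 0 0 1;0 0 0 0 0 0 1"
}}

```text
t: 4.0
position: [483.4, 270.9, 229.5]
eef_rot: [[-0.314, 0.949, -0.0], [0.949, 0.314, -0.0], [-0.0, -0.0, -1.0]]
wrist_force: [0.4, 0.5, 0.1]
gripper_width: 1.003
gripper_force: 0.0
```

```bash
python3 - <<'E'
from h import *
np.set_printoptions(precision=3,suppress=True)
s=env.observe(); print(s["t"],s["position"],s["eef_rot"],s["joint_pos"])
R=np.array(s["eef_rot"]); print("tool shift to stylus grasp:",R.T@(np.array([484,272.7,132])-s["position"]))
E
```

```text
4.0 [483.4   270.942 229.55 ] [[-0.314  0.949 -0.   ]
 [ 0.949  0.314 -0.   ]
 [-0.    -0.    -1.   ]] [ 0.427  0.358  1.641 -0.     1.142  0.107]
tool shift to stylus grasp: [ 1.483  1.136 97.55 ]
```

Call:
{"api": "arm_command", "payload": {
  "steps": "1.5 1.1 12 0 0 0 1;0 0 13 0 0 0 1;0 0 13 0 0 0 1;0 0 13 0 0 0 1;0 0 13 0 0 0 1;0 0 13 0 0 0 1;0 0 12 0 0 0 1;0 0 8.5 0 0 0 1;0 0 0 0 0 0 1"
}}

```text
t: 4.75
position: [483.0, 272.4, 129.9]
eef_rot: [[-0.316, 0.949, -0.003], [0.949, 0.316, -0.001], [-0.0, -0.003, -1.0]]
wrist_force: [0.4, -1.0, -0.0]
gripper_width: 0.998
gripper_force: 0.0
```

```bash
python3 - <<'E'
from h import *
T=load("top");S=load("side"); s=env.observe(); print(s["position"],s["wrist_force"])
a=cv2.resize(S[0][190:340,230:380],None,fx=4,fy=4,interpolation=cv2.INTER_CUBIC)
cv2.imwrite("pics/g1.png",a[:,:,::-1])
E
```

```text
[483.96670987 272.75845759 131.95191529] [0.30543148 0.30346974 0.90760202]
```

View pics/g1.png

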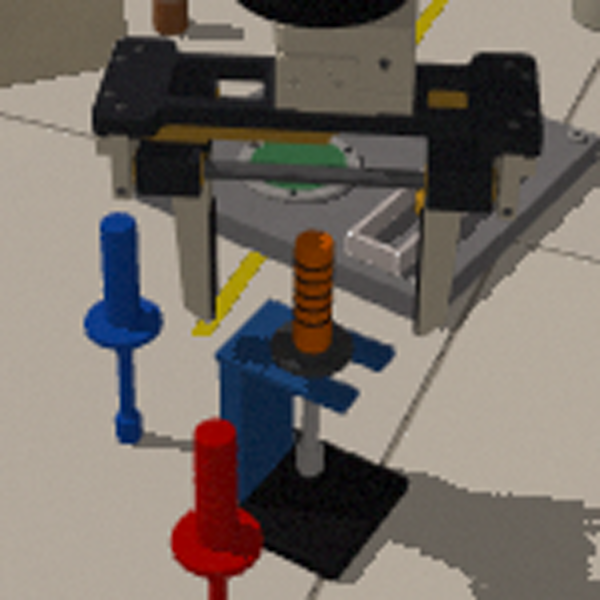

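The handle (crop (314,290)) stands between the open fingers at (205,270) and (432,290), clear of the blue lookalike. Close the gripper.

Call:
{"api": "arm_command", "payload": {
  "steps": "0 0 0 0 0 0 -1;0 0 0 0 0 0 -1;0 0 0 0 0 0 -1;0 0 0 0 0 0 -1;0 0 0 0 0 0 -1;0 0 0 0 0 0 -1;0 0 0 0 0 0 -1;0 0 0 0 0 0 -1;0 0 0 0 0 0 -1;0 0 0 0 0 0 -1;0 0 0 0 0 0 -1;0 0 0 0 0 0 -1;0 0 0 0 0 0 -1;0 0 0 0 0 0 -1",
  "squeeze": 35
}}

```text
t: 6.02
position: [484.0, 272.7, 132.1]
eef_rot: [[-0.317, 0.948, 0.0], [0.948, 0.317, 0.0], [0.0, 0.0, -1.0]]
wrist_force: [0.0, -0.3, -0.6]
gripper_width: 0.186
gripper_force: 35.0
```

Call:
{"api": "arm_command", "payload": {
  "steps": "0 0 -4 0 0 0 -1;0 0 -8 0 0 0 -1;0 0 -10 0 0 0 -1;0 0 -12 0 0 0 -1;0 0 -12 0 0 0 -1;0 0 -12 0 0 0 -1;0 0 -12 0 0 0 -1;0 0 -12 0 0 0 -1;0 0 -12 0 0 0 -1;0 0 -10 0 0 0 -1;0 0 -8 0 0 0 -1;0 0 -4 0 0 0 -1;0 0 -4 0 0 0 -1;0 0 0 0 0 0 -1;0 0 0 0 0 0 -1;0 0 0 0 0 0 -1"
}}

```text
t: 7.35
position: [483.8, 272.7, 251.6]
eef_rot: [[-0.317, 0.948, -0.001], [0.948, 0.317, -0.0], [-0.0, -0.001, -1.0]]
wrist_force: [-0.4, -1.1, -0.6]
gripper_width: 0.189
gripper_force: 35.0
```

```bash
python3 - <<'E'
from h import *
np.set_printoptions(precision=1,suppress=True)
T=load("top");S=load("side"); s=env.observe(); print(s["t"],s["position"],s["wrist_force"],s["gripper_width"])
p=s["position"]; q=proj(S,[p[0],p[1],132-40-75+p[2]-132+8]); print("pred tip px side",q, "top",proj(T,[p[0],p[1],p[2]-107]))
a=cv2.resize(S[0][150:300,230:380],None,fx=4,fy=4,interpolation=cv2.INTER_CUBIC)
cv2.imwrite("pics/l1.png",a[:,:,::-1])
E
```

```text
7.45 [483.9 272.7 251.7] [ 0.3  0.1 -0.3] 0.1908527956164062
pred tip px side [307.8 258.3] top [192. 256.]
```

View pics/l1.png

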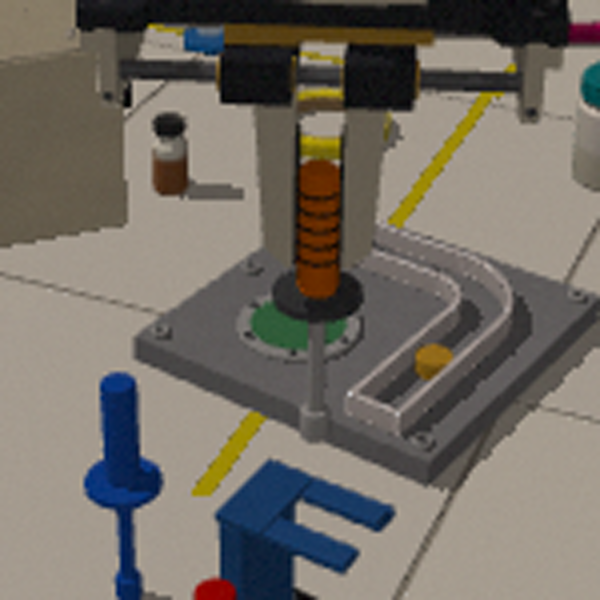

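Stylus hangs straight in the jaws; tip end at side px (308,260), as predicted. Move above channel_start.

Call:
{"api": "arm_command", "payload": {
  "steps": "-8 -1.5 0 0 0 0 -1;-16 -3 0 0 0 0 -1;-17.5 -3.2 0 0 0 0 -1;-17.5 -3.2 0 0 0 0 -1;-17.5 -3.2 0 0 0 0 -1;-17.5 -3.2 0 0 0 0 -1;-17.5 -3.2 0 0 0 0 -1;-17.5 -3.2 0 0 0 0 -1;-17.5 -3.2 0 0 0 0 -1;-17.5 -3.2 0 0 0 0 -1;-17.5 -3.2 0 0 0 0 -1;-14 -2.8 12 0 0 0 -1;0 0 14 0 0 0 -1;0 0 14 0 0 0 -1;0 0 14 0 0 0 -1;0 0 14 0 0 0 -1;0 0 14 0 0 0 -1;0 0 7 0 0 0 -1;0 0 0 0 0 0 -1;0 0 0 0 0 0 -1"
}}

```text
t: 9.12
position: [511.8, 75.7, 163.3]
eef_rot: [[-0.317, 0.948, -0.0], [0.948, 0.317, -0.0], [0.0, -0.0, -1.0]]
wrist_force: [0.1, 0.3, -0.1]
gripper_width: 0.191
gripper_force: 35.0
```

```bash
python3 - <<'E'
from h import *
np.set_printoptions(precision=2,suppress=True)
d=np.load("plate.npz");R,t=d["R"],d["t"]
T=load("top");S=load("side"); s=env.observe(); p=np.array(s["position"]);print(s["t"],p,s["wrist_force"],s["gripper_width"])
E=np.array(s["eef_rot"]); print("tool shift to start", E.T@np.array([*(R@[-65,80]+t-p[:2]),126.5-p[2]]))
print("pred tip px side",proj(S,[p[0],p[1],p[2]-107]))
a=cv2.resize(S[0][170:270,270:370],None,fx=6,fy=6,interpolation=cv2.INTER_CUBIC)
cv2.imwrite("pics/s1.png",a[:,:,::-1])
E
```

```text
9.2167 [512.23  75.79 163.95] [-0.11  0.76 -0.03] 0.18699838290426507
tool shift to start [ 0.21 -0.5  37.45]
pred tip px side [327.51 238.92]
```

View pics/s1.png

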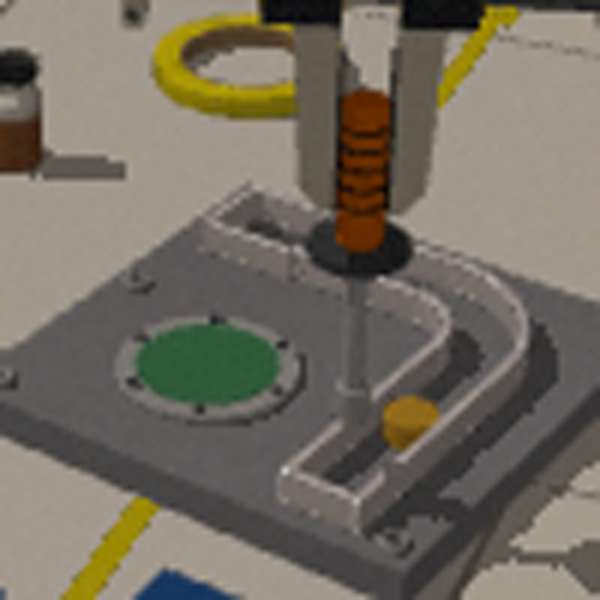

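Tip (crop (355,418)) is over the channel's closed end, with the slug at (410,422) ahead of it. Lower to 1.5 mm above the floor.

Call:
{"api": "arm_command", "payload": {
  "steps": "0.2 -0.5 6 0 0 0 -1;0 0 6 0 0 0 -1;0 0 6 0 0 0 -1;0 0 6 0 0 0 -1;0 0 5 0 0 0 -1;0 0 4 0 0 0 -1;0 0 3 0 0 0 -1;0 0 1.2 0 0 0 -1;0 0 0 0 0 0 -1;0 0 0 0 0 0 -1"
}}

```text
t: 10.05
position: [511.4, 75.9, 126.1]
eef_rot: [[-0.317, 0.948, 0.0], [0.948, 0.317, 0.0], [-0.0, 0.0, -1.0]]
wrist_force: [-0.6, -0.6, 0.1]
gripper_width: 0.187
gripper_force: 35.0
```

```bash
python3 - <<'E'
from h import *
np.set_printoptions(precision=2,suppress=True)
d=np.load("plate.npz");R,t=d["R"],d["t"]
T=load("top");S=load("side"); s=env.observe(); p=np.array(s["position"]);print(s["t"],p,s["wrist_force"])
E=np.array(s["eef_rot"]);print("plate xy",R.T@(p[:2]-t))
u=E.T@np.r_[R@[0,-1],0]; w=E.T@np.r_[R@[1,0],0]; print(u*2.5,w*2.5)
f=[(k+.5)*np.pi/56 for k in range(28)]
print("; ".join("%.2f %.2f"%tuple((2.524*(np.cos(a)*u+np.sin(a)*w))[:2]) for a in f))
a=cv2.resize(S[0][180:280,270:370],None,fx=6,fy=6,interpolation=cv2.INTER_CUBIC)
cv2.imwrite("pics/s2.png",a[:,:,::-1])
E
```

```text
10.15 [511.43  75.93 126.18] [-0.26  0.35 -1.04]
plate xy [-65.32  80.03]
[-2.15 -1.28 -0.  ] [-1.28  2.15  0.  ]
-2.20 -1.23; -2.27 -1.10; -2.33 -0.97; -2.38 -0.84; -2.42 -0.71; -2.46 -0.57; -2.49 -0.43; -2.51 -0.29; -2.52 -0.15; -2.52 -0.01; -2.52 0.13; -2.51 0.27; -2.49 0.41; -2.46 0.55; -2.43 0.69; -2.39 0.83; -2.34 0.96; -2.28 1.09; -2.21 1.21; -2.14 1.34; -2.06 1.45; -1.98 1.57; -1.89 1.68; -1.79 1.78; -1.69 1.88; -1.58 1.97; -1.47 2.05; -1.35 2.13
```

View pics/s2.png

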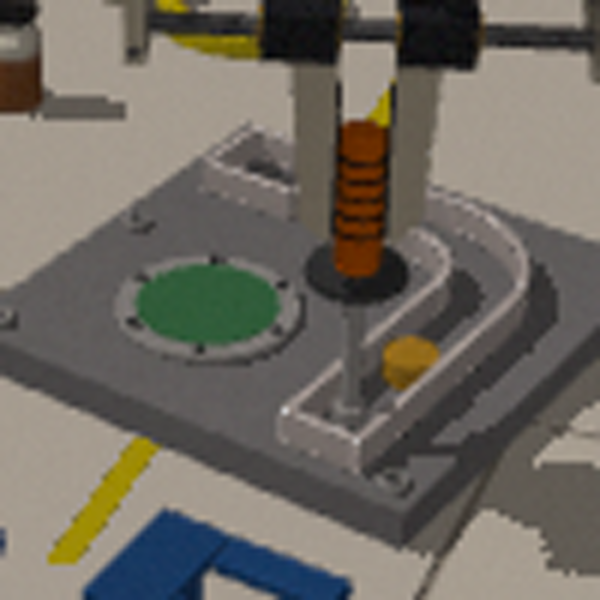

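The tip (shank ends at crop (348,410)) is between the lips behind the slug at (410,362). No contact force. Start the push.

Call:
{"api": "arm_command", "payload": {
  "steps": "-2.15 -1.28 0 0 0 0 -1;-2.15 -1.28 0 0 0 0 -1;-2.15 -1.28 0 0 0 0 -1;-2.15 -1.28 0 0 0 0 -1;-2.15 -1.28 0 0 0 0 -1;-2.15 -1.28 0 0 0 0 -1;-2.15 -1.28 0 0 0 0 -1;-2.15 -1.28 0 0 0 0 -1;-2.15 -1.28 0 0 0 0 -1;-2.15 -1.28 0 0 0 0 -1;-2.15 -1.28 0 0 0 0 -1;-2.15 -1.28 0 0 0 0 -1;-2.15 -1.28 0 0 0 0 -1;-2.15 -1.28 0 0 0 0 -1;-2.15 -1.28 0 0 0 0 -1;-2.15 -1.28 0 0 0 0 -1;-2.15 -1.28 0 0 0 0 -1;-2.15 -1.28 0 0 0 0 -1;-2.15 -1.28 0 0 0 0 -1;-2.15 -1.28 0 0 0 0 -1"
}}

```text
t: 11.82
position: [500.6, 26.8, 125.9]
eef_rot: [[-0.317, 0.948, -0.0], [0.948, 0.317, 0.0], [0.0, -0.0, -1.0]]
wrist_force: [-0.1, 0.1, -0.4]
gripper_width: 0.187
gripper_force: 35.0
```

Call:
{"api": "arm_command", "payload": {
  "steps": "-2.15 -1.28 0 0 0 0 -1;-2.15 -1.28 0 0 0 0 -1;-2.15 -1.28 0 0 0 0 -1;-2.15 -1.28 0 0 0 0 -1;-2.15 -1.28 0 0 0 0 -1;-2.15 -1.28 0 0 0 0 -1;-2.15 -1.28 0 0 0 0 -1;-2.15 -1.28 0 0 0 0 -1;-2.15 -1.28 0 0 0 0 -1;-2.15 -1.28 0 0 0 0 -1;-2.15 -1.28 0 0 0 0 -1;-2.15 -1.28 0 0 0 0 -1;-2.15 -1.28 0 0 0 0 -1;-2.15 -1.28 0 0 0 0 -1;-2.15 -1.28 0 0 0 0 -1;-2.15 -1.28 0 0 0 0 -1;-2.15 -1.28 0 0 0 0 -1;-2.15 -1.28 0 0 0 0 -1;-2.15 -1.28 0 0 0 0 -1;-2.15 -1.28 0 0 0 0 -1"
}}

```text
t: 13.48
position: [489.9, -22.1, 125.9]
eef_rot: [[-0.317, 0.948, -0.0], [0.948, 0.317, 0.0], [0.0, -0.0, -1.0]]
wrist_force: [-0.8, -0.5, -1.8]
gripper_width: 0.188
gripper_force: 35.0
```

```bash
python3 - <<'E'
from h import *
np.set_printoptions(precision=2,suppress=True)
d=np.load("plate.npz");R,t=d["R"],d["t"]
S=load("side"); s=env.observe(); p=np.array(s["position"]);print(s["t"],p,s["wrist_force"],"plate xy",R.T@(p[:2]-t))
b=blob(S,(315,375,215,250),(14,120,80),(30,255,255)); print(b[1],R.T@(plane(S,b[0],24)[:2]-t))
E
```

```text
13.5333 [489.86 -22.4  125.92] [ 0.66 -0.37 -0.17] plate xy [-65.53 -20.64]
[351 225   4   6  18] [-63.13 -46.  ]
```

Call:
{"api": "arm_command", "payload": {
  "steps": "-2.20 -1.23 0 0 0 0 -1;-2.27 -1.10 0 0 0 0 -1;-2.33 -0.97 0 0 0 0 -1;-2.38 -0.84 0 0 0 0 -1;-2.42 -0.71 0 0 0 0 -1;-2.46 -0.57 0 0 0 0 -1;-2.49 -0.43 0 0 0 0 -1;-2.51 -0.29 0 0 0 0 -1;-2.52 -0.15 0 0 0 0 -1;-2.52 -0.01 0 0 0 0 -1;-2.52 0.13 0 0 0 0 -1;-2.51 0.27 0 0 0 0 -1;-2.49 0.41 0 0 0 0 -1;-2.46 0.55 0 0 0 0 -1"
}}

```text
t: 14.7
position: [496.2, -56.0, 125.9]
eef_rot: [[-0.317, 0.948, -0.0], [0.948, 0.317, 0.0], [0.0, -0.0, -1.0]]
wrist_force: [-0.8, 0.3, -0.8]
gripper_width: 0.186
gripper_force: 35.0
```

```bash
python3 - <<'E'
from h import *
np.set_printoptions(precision=2,suppress=True)
d=np.load("plate.npz");R,t=d["R"],d["t"]
S=load("side"); s=env.observe(); p=np.array(s["position"]);print(s["t"],p,s["wrist_force"],"plate xy",R.T@(p[:2]-t))
b=blob(S,(315,375,195,250),(14,120,80),(30,255,255)); print(b[1],R.T@(plane(S,b[0],24)[:2]-t))
E
```

```text
14.75 [496.47 -56.29 125.97] [ 0.38 -0.71 -0.29] plate xy [-51.88 -52.35]
[327 195  11  12  52] [  54.5  -136.83]
```

Call:
{"api": "arm_command", "payload": {
  "steps": "-2.43 0.69 0 0 0 0 -1;-2.39 0.83 0 0 0 0 -1;-2.34 0.96 0 0 0 0 -1;-2.28 1.09 0 0 0 0 -1;-2.21 1.21 0 0 0 0 -1;-2.14 1.34 0 0 0 0 -1;-2.06 1.45 0 0 0 0 -1;-1.98 1.57 0 0 0 0 -1;-1.89 1.68 0 0 0 0 -1;-1.79 1.78 0 0 0 0 -1;-1.69 1.88 0 0 0 0 -1;-1.58 1.97 0 0 0 0 -1;-1.47 2.05 0 0 0 0 -1;-1.35 2.13 0 0 0 0 -1;-1.28 2.15 0 0 0 0 -1;-1.28 2.15 0 0 0 0 -1"
}}

```text
t: 16.08
position: [529.6, -76.5, 125.9]
eef_rot: [[-0.317, 0.948, -0.0], [0.948, 0.317, -0.0], [0.0, -0.0, -1.0]]
wrist_force: [0.1, -0.5, -0.6]
gripper_width: 0.19
gripper_force: 35.0
```

```bash
python3 - <<'E'
from h import *
np.set_printoptions(precision=2,suppress=True)
d=np.load("plate.npz");R,t=d["R"],d["t"]
S=load("side"); s=env.observe(); p=np.array(s["position"]);print(s["t"],p,s["wrist_force"],"plate xy",R.T@(p[:2]-t))
E=np.array(s["eef_rot"]);print("to (44,-65):",E.T@np.r_[R@[44,-65]+t-p[:2],0])
print("slug pred px",proj(S,[*(R@[4.,-65]+t),24]))
a=cv2.resize(S[0][180:280,270:370],None,fx=6,fy=6,interpolation=cv2.INTER_CUBIC)
cv2.imwrite("pics/s3.png",a[:,:,::-1])
E
```

```text
16.1333 [529.96 -76.61 126.  ] [-0.68  0.46 -0.74] plate xy [-14.84 -65.1 ]
to (44,-65): [-29.99  50.62   0.03]
slug pred px [334.01 216.07]
```

View pics/s3.png

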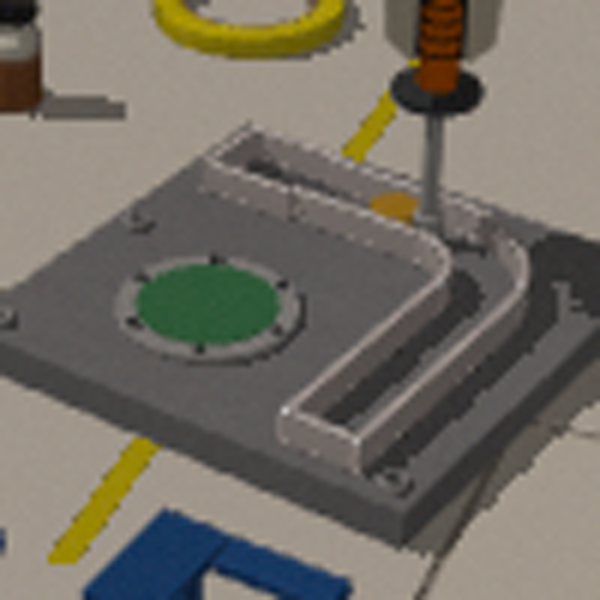

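The slug (crop (395,205)) is round the bend, right ahead of the tip (430,222). Push the last straight to plate x = 44.

Call:
{"api": "arm_command", "payload": {
  "steps": "-1.28 2.15 0 0 0 0 -1;-1.28 2.15 0 0 0 0 -1;-1.28 2.15 0 0 0 0 -1;-1.28 2.15 0 0 0 0 -1;-1.28 2.15 0 0 0 0 -1;-1.28 2.15 0 0 0 0 -1;-1.28 2.15 0 0 0 0 -1;-1.28 2.15 0 0 0 0 -1;-1.28 2.15 0 0 0 0 -1;-1.28 2.15 0 0 0 0 -1;-1.28 2.15 0 0 0 0 -1;-1.28 2.15 0 0 0 0 -1;-1.28 2.15 0 0 0 0 -1;-1.28 2.15 0 0 0 0 -1;-1.28 2.15 0 0 0 0 -1;-1.28 2.15 0 0 0 0 -1;-1.28 2.15 0 0 0 0 -1;-1.28 2.15 0 0 0 0 -1;-1.28 2.15 0 0 0 0 -1;-1.28 2.15 0 0 0 0 -1"
}}

```text
t: 17.8
position: [578.5, -87.2, 125.9]
eef_rot: [[-0.317, 0.948, 0.0], [0.948, 0.317, -0.0], [-0.0, 0.0, -1.0]]
wrist_force: [0.0, 0.1, -0.5]
gripper_width: 0.186
gripper_force: 35.0
```

Call:
{"api": "arm_command", "payload": {
  "steps": "-1.28 2.15 0 0 0 0 -1;-1.28 2.15 0 0 0 0 -1;-1.28 2.15 0 0 0 0 -1;-1 1.6 0 0 0 0 -1;0 0 0 0 0 0 -1;0 0 0 0 0 0 -1"
}}

```text
t: 18.3
position: [587.4, -89.2, 125.9]
eef_rot: [[-0.317, 0.948, -0.0], [0.948, 0.317, 0.0], [0.0, -0.0, -1.0]]
wrist_force: [0.2, 0.5, 0.0]
gripper_width: 0.189
gripper_force: 35.0
```

```bash
python3 - <<'E'
from h import *
np.set_printoptions(precision=2,suppress=True)
d=np.load("plate.npz");R,t=d["R"],d["t"]
S=load("side"); s=env.observe(); p=np.array(s["position"]);print(s["t"],p,s["wrist_force"],"plate xy",R.T@(p[:2]-t))
a=cv2.resize(S[0][180:240,290:370],None,fx=8,fy=8,interpolation=cv2.INTER_CUBIC)
cv2.imwrite("pics/s4.png",a[:,:,::-1])
b=blob(S,(300,345,198,225),(14,120,50),(30,255,255)); print(b[1],R.T@(plane(S,b[0],18)[:2]-t))
E
```

```text
18.35 [587.32 -89.12 125.88] [-0.42 -0.72 -0.56] plate xy [ 43.87 -65.15]
[327 198   9   9  39] [  57.78 -137.16]
```

Call:
{"api": "arm_command", "payload": {
  "steps": "0 0 -4 0 0 0 -1;0 0 -8 0 0 0 -1;0 0 -12 0 0 0 -1;0 0 -14 0 0 0 -1;0 0 -14 0 0 0 -1;0 0 -14 0 0 0 -1;0 0 -14 0 0 0 -1;0 0 -14 0 0 0 -1;0 0 -14 0 0 0 -1;0 0 -10 0 0 0 -1;0 0 -5 0 0 0 -1;0 0 -3 0 0 0 -1;0 0 0 0 0 0 -1"
}}

```text
t: 19.43
position: [587.4, -89.1, 252.4]
eef_rot: [[-0.317, 0.948, 0.001], [0.948, 0.317, -0.0], [-0.0, 0.0, -1.0]]
wrist_force: [-0.2, 0.5, -1.1]
gripper_width: 0.187
gripper_force: 35.0
```

```bash
python3 - <<'E'
from h import *
np.set_printoptions(precision=2,suppress=True)
d=np.load("plate.npz");R,t=d["R"],d["t"]
s=env.observe(); p=np.array(s["position"]);E=np.array(s["eef_rot"]);print(p,E)
print("shift back",E.T@(np.array([484,272.7,251.8])-p))
S=load("side"); x0,y0=proj(S,[*(R@[66,-65]+t),20]).astype(int); print(x0,y0)
h=cv2.cvtColor(S[0],cv2.COLOR_RGB2HSV)[y0-12:y0+12,x0-16:x0+16]; m=cv2.inRange(h,(10,110,40),(30,255,255))
n,l,st,ce=cv2.connectedComponentsWithStats(m)
for i in range(1,n): q=ce[i]+[x0-16,y0-12]; print(st[i],q,"plate@20:",R.T@(plane(S,q,20)[:2]-t))
cv2.imwrite("pics/s5.png",cv2.resize(S[0][180:240,290:370],None,fx=6,fy=6,interpolation=cv2.INTER_CUBIC)[:,:,::-1])
E
```

```text
[587.43 -89.13 252.4 ] [[-0.32  0.95  0.  ]
 [ 0.95  0.32 -0.  ]
 [-0.    0.   -1.  ]]
shift back [375.95  16.69   0.51]
314 210
[29  4  3  5 10] [328.3 204.1] plate@20: [  54.91 -117.78]
[16 10  8  3 19] [317.58 208.95] plate@20: [ 64.6  -76.61]
```

Call:
{"api": "arm_command", "payload": {
  "steps": "8 0.8 0 0 0 0 -1;14 0.8 0 0 0 0 -1;21 0.85 0 0 0 0 -1;21 0.85 0 0 0 0 -1;21 0.85 0 0 0 0 -1;21 0.85 0 0 0 0 -1;21 0.85 0 0 0 0 -1;21 0.85 0 0 0 0 -1;21 0.85 0 0 0 0 -1;21 0.85 0 0 0 0 -1;21 0.85 0 0 0 0 -1;21 0.85 0 0 0 0 -1;21 0.85 0 0 0 0 -1;21 0.85 0 0 0 0 -1;21 0.85 0 0 0 0 -1;21 0.85 0 0 0 0 -1;21 0.85 0 0 0 0 -1;21 0.85 0 0 0 0 -1;12 0.8 0 0 0 0 -1;6 0.7 0 0 0 0 -1"
}}

```text
t: 21.15
position: [482.7, 274.4, 251.6]
eef_rot: [[-0.319, 0.948, -0.001], [0.948, 0.319, -0.0], [0.0, -0.001, -1.0]]
wrist_force: [0.5, 0.0, -0.7]
gripper_width: 0.191
gripper_force: 35.0
```

Call:
{"api": "arm_command", "payload": {
  "steps": "0 0 0 0 0 0 -1;0 0 0 0 0 0 -1;0 0 0 0 0 0 -1"
}}

```text
t: 21.4
position: [484.1, 272.0, 251.8]
eef_rot: [[-0.317, 0.949, -0.0], [0.949, 0.317, -0.0], [-0.0, -0.0, -1.0]]
wrist_force: [0.9, -0.7, -0.1]
gripper_width: 0.189
gripper_force: 35.0
```

```bash
python3 - <<'E'
from h import *
np.set_printoptions(precision=2,suppress=True)
d=np.load("plate.npz");R,t=d["R"],d["t"]
s=env.observe(); p=np.array(s["position"]);E=np.array(s["eef_rot"]);print(s["t"],p)
print("shift",E.T@(np.array([484,272.7,132])-p))
T=load("top"); b=blob(T,(290,325,195,225),(12,110,60),(30,255,255)); print(b[1],R.T@(plane(T,b[0],22)[:2]-t))
E
```

```text
21.4 [484.1  272.03 251.85]
shift [  0.7    0.14 119.85]
[308 211   8   8  45] [ 60.79 -68.8 ]
```

Call:
{"api": "arm_command", "payload": {
  "steps": "0.7 0 6 0 0 0 -1;0 0 10 0 0 0 -1;0 0 10 0 0 0 -1;0 0 10 0 0 0 -1;0 0 10 0 0 0 -1;0 0 10 0 0 0 -1;0 0 10 0 0 0 -1;0 0 10 0 0 0 -1;0 0 10 0 0 0 -1;0 0 10 0 0 0 -1;0 0 8 0 0 0 -1;0 0 6 0 0 0 -1;0 0 4 0 0 0 -1;0 0 3 0 0 0 -1;0 0 2 0 0 0 -1;0 0 0.8 0 0 0 -1;0 0 0 0 0 0 -1;0 0 0 0 0 0 -1;0 0 0 0 0 0 -1"
}}

```text
t: 23.03
position: [483.8, 273.5, 132.4]
eef_rot: [[-0.317, 0.948, 0.0], [0.948, 0.317, 0.0], [0.0, 0.0, -1.0]]
wrist_force: [-0.3, 0.4, -1.5]
gripper_width: 0.188
gripper_force: 35.0
```

Call:
{"api": "arm_command", "payload": {
  "steps": "0 0 0.3 0 0 0 -0.6;0 0 0 0 0 0 -0.55;0 0 0 0 0 0 -0.5;0 0 0 0 0 0 -0.4;0 0 0 0 0 0 -0.2;0 0 0 0 0 0 0;0 0 0 0 0 0 0.3;0 0 0 0 0 0 0.6;0 0 0 0 0 0 1;0 0 0 0 0 0 1;0 0 0 0 0 0 1;0 0 0 0 0 0 1;0 0 0 0 0 0 1;0 0 0 0 0 0 1"
}}

```text
t: 24.2
position: [483.7, 273.4, 131.9]
eef_rot: [[-0.317, 0.948, 0.0], [0.948, 0.317, 0.0], [0.0, 0.0, -1.0]]
wrist_force: [-0.2, 0.1, 0.6]
gripper_width: 0.965
gripper_force: 0.0
```

Call:
{"api": "arm_command", "payload": {
  "steps": "0 0 -4 0 0 0 1;0 0 -8 0 0 0 1;0 0 -12 0 0 0 1;0 0 -12 0 0 0 1;0 0 -12 0 0 0 1;0 0 -12 0 0 0 1;0 0 -12 0 0 0 1;0 0 -12 0 0 0 1;0 0 -12 0 0 0 1;0 0 -12 0 0 0 1;0 0 -12 0 0 0 1;0 0 -12 0 0 0 1;0 0 -12 0 0 0 1;0 0 -6 0 0 0 1;0 0 0 0 0 0 1;0 0 0 0 0 0 1"
}}

```text
t: 25.53
position: [483.7, 273.4, 281.9]
eef_rot: [[-0.317, 0.948, 0.0], [0.948, 0.317, 0.0], [0.0, 0.0, -1.0]]
wrist_force: [-0.1, 0.1, -0.2]
gripper_width: 1.003
gripper_force: 0.0
```

```bash
python3 - <<'E'
from h import *
np.set_printoptions(precision=2,suppress=True)
d=np.load("plate.npz");R,t=d["R"],d["t"]
s=env.observe(); print(s["t"],s["position"],s["wrist_force"])
T=load("top");S=load("side")
o=blob(S,(295,325,240,290),(3,150,60),(20,255,255)); print("orange",o[0],o[1])
a=cv2.resize(S[0][190:340,240:390],None,fx=4,fy=4,interpolation=cv2.INTER_CUBIC)
b=cv2.resize(S[0][185:235,290:340],(200,200),interpolation=cv2.INTER_CUBIC)
c=cv2.resize(T[0][195:235,285:325],(200,200),interpolation=cv2.INTER_CUBIC)
e=cv2.resize(T[0][240:275,175:210],(200,200),interpolation=cv2.INTER_CUBIC)
cv2.imwrite("pics/f.png",np.hstack([a,np.vstack([b,c,e])])[:,:,::-1])
E
```

```text
25.5333 [483.67 273.37 281.92] [-0.14  0.14 -0.2 ]
orange [307.61 262.76] [303 248  10  31 240]
```

View pics/f.png

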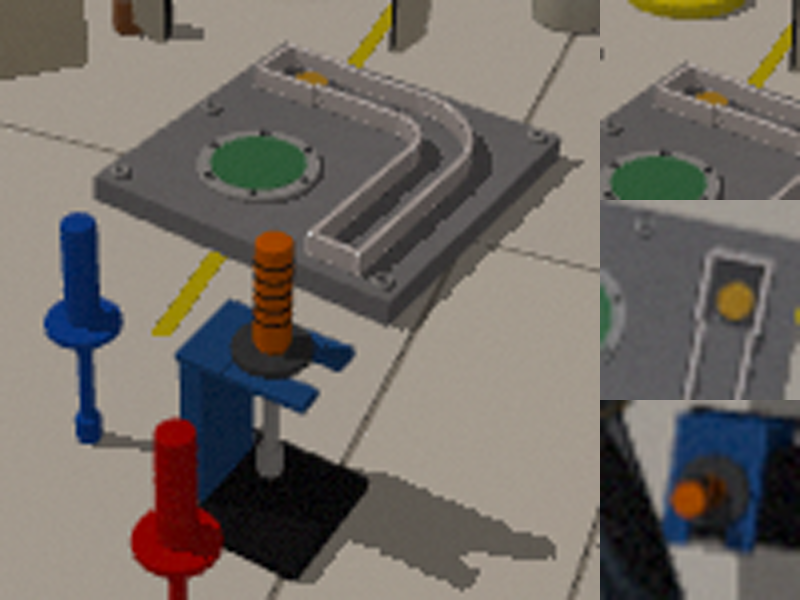

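```bash
python3 - <<'E'
from h import *
np.set_printoptions(precision=2,suppress=True)
d=np.load("plate.npz");R,t=d["R"],d["t"]
T=load("top");S=load("side")
bt=blob(T,(290,325,195,225),(12,110,60),(30,255,255));print("top",bt[0],bt[1])
bs=blob(S,(305,325,202,216),(10,110,60),(30,255,255));print("side",bs[0],bs[1])
a=np.linspace(0,2*np.pi,60)
for zt in (22,26,30):
    c=R.T@(plane(T,bt[0],zt)[:2]-t)
    P=[proj(S,[*(R@(c+12*np.array([np.cos(x),np.sin(x)]))+t),zt]) for x in a]; P=np.array(P)
    print(zt,c,"side ellipse min",P.min(0),"max",P.max(0))
# near lip (inner, y=-51) top edge & well edge in top view
print("well edge px top",proj(T,[*(R@[45,-65]+t),18]),"far",proj(T,[*(R@[87,-65]+t),18]),proj(T,[*(R@[92,-65]+t),34]))
print(T[0][205:224,int(round(bt[0][0]))].tolist())
E
```

```text
top [311.63 214.74] [308 211   8   8  46]
side [317.58 208.95] [314 208   8   3  19]
22 [ 61.05 -68.7 ] side ellipse min [312.81 207.71] max [321.42 212.06]
26 [ 60.86 -68.32] side ellipse min [312.83 206.55] max [321.46 210.89]
30 [ 60.66 -67.94] side ellipse min [312.84 205.39] max [321.49 209.72]
well edge px top [309.48 219.31] far [311.91 206.87] [312.71 205.14]
[[110, 104, 107], [139, 132, 132], [70, 66, 69], [57, 55, 55], [55, 54, 54], [58, 57, 59], [100, 86, 51], [149, 119, 36], [144, 108, 30], [145, 110, 30], [144, 107, 29], [145, 109, 33], [148, 112, 38], [127, 96, 36], [52, 51, 51], [69, 68, 71], [91, 89, 94], [86, 88, 90], [89, 91, 93]]
```

Side rows match a slug top at z = 22 mm, so it lies flat on the well floor. The stylus hangs in the fork and the gripper is clear. Handing in.

```bash
python3 -c "
from station import env
print(env.hand_in())"
```

```text
the job is handed in; nothing more can be done
None
```

The slug lies flat in the well after one slow pass, the stylus hangs released in its fork, the pot, timer and vial were never approached, and the job was handed in at about 26 s.

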